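# Show the customer how her case will be mended

### The job

A customer asks how her orange case will be mended: point with the fingertips from just above, first at the round metal press stud on the case, then at the middle of the top of the red thread spool, and last at the middle of the gold wax tin's lid. Hold the fingertips still two or three centimetres above each for about two seconds, and finish with the arm still pointing at the tin. Touch, move or pick up nothing, keep the hand high while passing from one to the next, and do not dip it over the tan spool, the dark blue spool or the black loupe.

Things in the scene. Friction and masses are not known exactly. Their poses are not given: they have to be found in the camera images.
- case_stud (a point): the small round metal press stud on the flat orange case (75 x 150 x 14 mm, lying loose on the counter, turned any way): this point is on the case's top face at the stud, 14 mm above the counter, midway across its width and 25 mm in from one short end; its y axis runs along the case, so that the case's middle lies 50 mm from here along +y; its z axis points up
- spool_red_top (a point): red thread spool with wooden ends, 40 mm in diameter, 60 mm tall, standing upright in the tray with its nearest neighbour's axis about 75 mm away; this point is the middle of its top face, 66 mm above the counter
- spool_tan_top (a point): tan thread spool with wooden ends, 40 mm in diameter, 60 mm tall, standing upright in the tray with its nearest neighbour's axis about 75 mm away; this point is the middle of its top face, 66 mm above the counter; not to be pointed at
- spool_black_top (a point): dark blue, nearly black thread spool with wooden ends, 40 mm in diameter, 60 mm tall, standing upright in the tray with its nearest neighbour's axis about 75 mm away; this point is the middle of its top face, 66 mm above the counter; not to be pointed at
- tin_top (a point): round gold wax tin, 62 mm in diameter, 25 mm tall, loose on the counter: this point is the middle of its lid's top, 25 mm above the counter
- loupe_top (a point): small black loupe shaped like a cup, 34 mm in diameter, 27 mm tall, loose on the counter: this point is the middle of its top, 27 mm above the counter; not to be pointed at
- tray: fixed shallow wooden thread tray that holds the three spools in a row along its y axis, 76 x 236 mm, rim 12 mm high, floor 6 mm; origin at the centre of its underside
Mind the look-alikes: they are no part of the job. What is shaped like the part that bears spool_red_top but green is not meant. What is shaped like the part that bears tin_top but green is not meant.

How it is judged:
By the outcome, as a careful person would: the job done as asked, in the order asked, and still so for the second after the job is handed in, with the robot touching nothing.
It also fails if it takes over 54 s, if anything falls off the work surface, if the arm or the gripper's body presses on something with over 40 N, if the wrist force passes 120 N, or if a joint passes its speed limit or range.

### The arm

A 7-joint arm with a two-finger parallel gripper is mounted at the origin on a cart in front of the work surface, level with it; the furniture and walls round the work are solid. World frame = base frame: x ahead of the robot, y to its left, z up, the work surface at z = 0. Lengths are in m, angles in rad, forces in N, time in s.
With the tool pointing down it reaches from about 0.425 to 0.95 m from the base axis. Payload 16.7 kg.
Tool frame: the origin (TCP) lies on the mounting face of the last link; the fingertips stand 199 mm ahead of it and the grasp point (between the pads) lies 180 mm ahead of it; z points along the fingers, y is the line along which they close (so a half turn about z gives the same grasp; the last joint's range is limited). The gripper opens to 94 mm and grips with 3 to 60 N. Pads are 16 mm wide; open, the fingers measure 119 mm over their backs; the gripper's body (75 mm by 177 mm) begins 78 mm behind the grasp point.
Start: joints at [-1.411, 0.426, 0.074, 1.606, -0.034, 1.111, -0.067], TCP at [0.206, 0.643, 0.405] pointing down, gripper open.
Joint ranges: [-2.85, 2.85], [-0.5, 2.14], [-1.23, 1.37], [0.21, 2.46], [-1.02, 4.16], [0.16, 2.05], [-2.73, 2.73]. Speed limits (rad/s): [1.89, 1.89, 2.39, 2.39, 3.01, 3.01, 3.01].

### API

Orientations are given as a unit quaternion [x, y, z, w].
In Python, from cell import r gives the robot as it stands.
- The arm moves only by the tool apply_moves, never from a script. Its argument "series" is a list that holds one entry, the list of rows, each a list of 7 numbers: the shift along the world's x, y, z in m, then the turn, a rotation vector about the world's x, y, z in rad, then the opening, from 0 (shut) to 1 (fully open). In form: [[[tx, ty, tz, rx, ry, rz, fingers], ...]]. A call has 1 to 20 rows; each row is the pose to reach, as a shift and turn from the pose commanded when the call began; what a row does not reach only later rows make up. A row lasts 1/10 s, in which the tool goes at most 50 mm and 8.59 degrees, less where a joint would pass 70% of its speed; a pose out of reach is approached as far as the arm can. A call with a gripper value outside its range is refused whole. The fingers move at their own pace and stop on an object; "force" is the grip in N (left out, the last holds). Time passes only in rows, so rows that repeat a pose let the fingers close. It gives the time, the measured TCP pose, the force, the opening and the grip force at its end, in the units of the state.
- r.read_state(): the state, without advancing time (a new reading comes with each control period).
- r.snapshot(name): name is "scene" or "side" or "wrist"; returns the picture (420x560x3 uint8, red, green, blue); there is no depth.
- r.camera_params(name): a dict with "fx", "fy", "cx", "cy" (pixels), "R" (3x3) and "t" (3): a world point X has camera coordinates R X + t. Camera axes: x right, y down, z forward; pixel columns grow to the right and rows downward; lengths in m; the calibration is good to about 2 mm. A picture is of the moment at which its call begins: read the wrist's pose just before it. camera_params takes no time and is no camera call; for the wrist camera it gives the pose at the moment of the call.
- r.sign_off(): hands the job in; it is judged then, once.
The state is a dict: "clock": time; "qpos": joint angles; "dq": joint speeds; "effort": joint torques, N m; "tcp_pos": TCP position; "eef_rot": TCP orientation; "wrist_force": force on the tool from outside, world axes, zero at the start; "moment": the same for the moment, N m; "grip_width": finger opening in m; "grip_force": force on a finger pad.
Only numpy, scipy, OpenCV 4.12 (cv2) and the standard library are available. Lean on these libraries where they do the work, as an engineer would, in place of code of your own. Each camera call takes 0.05 s, during which the arm holds its last target. There are 200 camera calls.

## Working session

There is one attempt and no reset: what is moved stays moved. The work goes in short steps, Python scripts to look and compute and a tool call to move; the robot and the scene stay as the last step left them, time stands still between calls to the robot, and variables do not carry over. Pictures are saved under pics/ and viewed, at most 10 in all, crops included, and the job is handed in when it is done.

Besides the shell and the picture viewer there is one more tool, called after "Request:" by a JSON object that holds its "method" and its "body". apply_moves: Moves the arm, as the interface text tells. Its arguments: {"type":"object","properties":{"series":{"type":"array","items":{"type":"array","items":{"type":"array","items":{"type":"number"}}}},"force":{"type":"number"}},"required":["series"]}

```bash
mkdir -p pics; cat > h.py <<'E'
import numpy as np, cv2
from cell import r
def ray(c,u,v,z):
    R=np.array(c["R"]);t=np.array(c["t"]);o=-R.T@t
    d=R.T@np.array([(u-c["cx"])/c["fx"],(v-c["cy"])/c["fy"],1]);return o+d*(z-o[2])/d[2]
def proj(c,X):
    p=np.array(c["R"])@np.array(X)+np.array(c["t"]);return p[0]/p[2]*c["fx"]+c["cx"],p[1]/p[2]*c["fy"]+c["cy"]
def tri(c1,p1,c2,p2):
    P=[np.array([[c["fx"],0,c["cx"]],[0,c["fy"],c["cy"]],[0,0,1]])@np.c_[np.array(c["R"]),np.array(c["t"])] for c in(c1,c2)]
    X=cv2.triangulatePoints(P[0],P[1],np.array(p1,float).reshape(2,1),np.array(p2,float).reshape(2,1))[:,0];return X[:3]/X[3]
E
python3 - <<'E'
from h import *
s=r.read_state();print(s["clock"],s["tcp_pos"],s["eef_rot"],s["grip_width"])
for n in("scene","side"):
    cv2.imwrite(f"pics/{n}0.png",r.snapshot(n)[:,:,::-1]);c=r.camera_params(n);print(n,c)
E
```

```text
0.0 [0.20571826 0.64268978 0.40396221] [ 1.54288385e-01  9.88025641e-01 -6.49022202e-04 -6.99796265e-05] 0.09400000791460066
scene {'fx': 526.8997222510025, 'fy': 526.8997222510025, 'cx': 279.09927631768113, 'cy': 210.08712590564687, 'R': array([[ 0.84412573, -0.5359483 ,  0.0145321 ],
       [-0.37464594, -0.60902797, -0.69908894],
       [ 0.38352598,  0.58467457, -0.71488703]]), 't': array([-0.42400008,  0.24542175,  1.30497746])}
side {'fx': 464.1716654626349, 'fy': 464.1716654626349, 'cx': 273.7141230979861, 'cy': 213.8517608268197, 'R': array([[ 0.81812699, -0.57490527, -0.01233544],
       [-0.2949806 , -0.40116904, -0.86720808],
       [ 0.4936139 ,  0.71312505, -0.49779312]]), 't': array([-0.40638861,  0.22881288,  0.91156503])}
```

View pics/scene0.png

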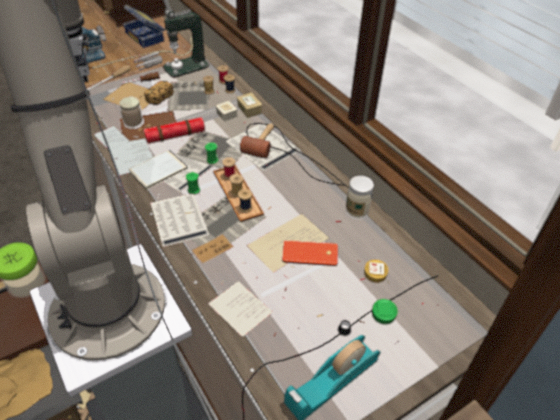

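View pics/side0.png

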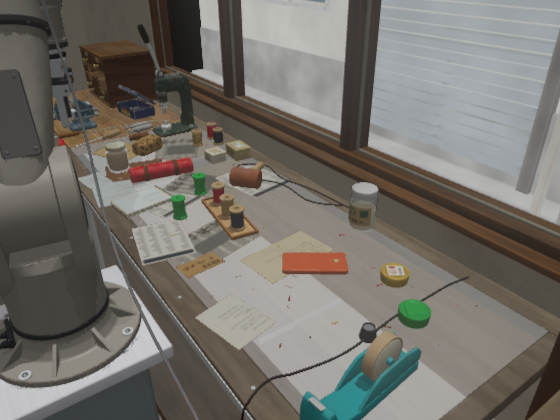

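The two fixed views agree.
- **Case:** the orange case is at scene (310,252), with its stud probably near (329,253).
- **Red spool:** it is in the tray at scene (229,163) and side (217,188). The other candidates are green spools at scene (193,182) and (211,152), and a far red one at (223,75) that is not in the tray. I take the one in the tray.
- **Tin:** the gold tin is at scene (376,269). The green one at (385,310) is the look-alike.

Next I'll check these in an enlarged crop.

```bash
python3 - <<'E'
from h import *
a=cv2.imread("pics/scene0.png");b=cv2.imread("pics/side0.png")
f=lambda im,x,y,w,h:cv2.resize(im[y:y+h,x:x+w],(400,300),interpolation=cv2.INTER_CUBIC)
# 400x300 from 80x60 => x5 ; case/tin crop 120x90 => x3.33
m=np.vstack([np.hstack([f(a,200,150,80,60),f(a,275,215,120,90)]),np.hstack([f(b,190,175,80,60),f(b,275,220,140,105)])])
cv2.imwrite("pics/crop.png",m)
cs={n:r.camera_params(n) for n in("scene","side")}
for n,im in(("scene",a),("side",b)):
    hsv=cv2.cvtColor(im,cv2.COLOR_BGR2HSV)
    for name,lo,hi,roi in(("case",(3,150,120),(14,255,255),(275,225,80,60)),("tin",(17,110,90),(32,255,255),(355,250,65,42))):
        x,y,w,h=roi;k=cv2.inRange(hsv[y:y+h,x:x+w],lo,hi);ct=max(cv2.findContours(k,0,2)[0],key=cv2.contourArea)+np.array([x,y])
        print(n,name,cv2.contourArea(ct),cv2.boundingRect(ct),cv2.approxPolyDP(ct,4,True)[:,0].tolist() if name=="case" else cv2.fitEllipse(ct))
E
```

```text
scene case 1013.0 (283, 241, 54, 24) [[284, 243], [284, 261], [336, 262], [335, 244]]
scene tin 144.5 (365, 260, 23, 22) ((375.6076354980469, 269.7343444824219), (20.417890548706055, 22.43659782409668), 113.80078887939453)
side case 1018.5 (283, 253, 65, 19) [[283, 255], [287, 270], [347, 270], [342, 253]]
side tin 210.0 (381, 263, 28, 22) ((394.6413269042969, 272.97991943359375), (19.86921501159668, 25.863162994384766), 107.7060775756836)
```

View pics/crop.png

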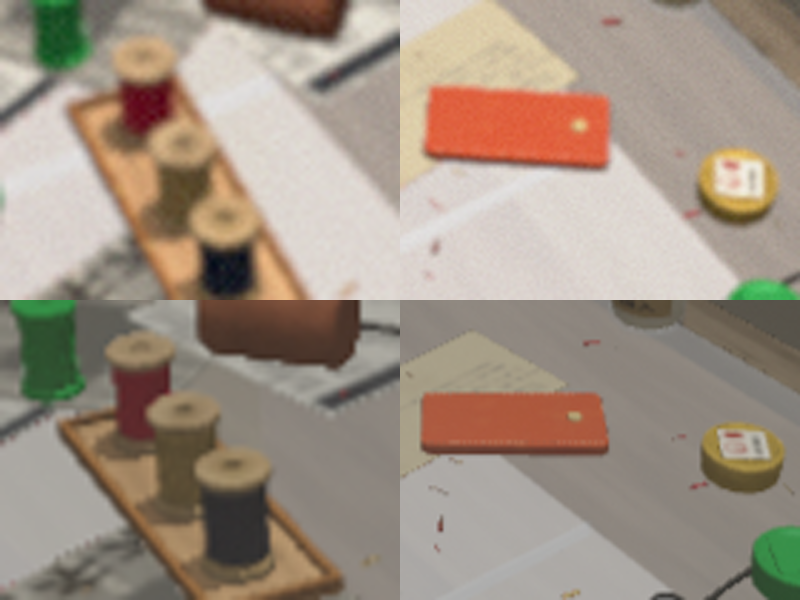

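The crop confirms all three: the red spool at the end of the tray, the stud at scene (329,252.5), and the gold tin with a label on its lid.

```bash
python3 - <<'E'
from h import *
A=r.camera_params("scene");B=r.camera_params("side");W=r.camera_params("wrist")
s=r.read_state();tip=np.array(s["tcp_pos"])-[0,0,.199]
for n,p,q,z in(("stud",(329,252.5),(336.2,260.6),.014),("red",(228.8,161.6),(218,185),.066),("tan",(236.6,179),(227.2,197.2),.066),("blk",(244.8,192.5),(236.4,208.5),.066),("tin",(376.7,268.4),(394.4,271.1),.025),("loupe",(345,325),(369,329),.027)):
    a=ray(A,*p,z);b=ray(B,*q,z);t=tri(A,p,B,q);m=(a+b)/2
    print(n,a.round(3),b.round(3),"tri",t.round(3),"rad",np.hypot(*m[:2]).round(3),"d from tip",(m-tip).round(3))
k=[ray(A,u,v,.014).round(3) for u,v in((284,243),(284,260),(336,262),(335,244))];print(k)
print(W["R"],(-W["R"].T@W["t"]))
cv2.imwrite("pics/w0.png",r.snapshot("wrist")[:,:,::-1])
E
```

```text
stud [ 0.567 -0.15   0.014] [ 0.569 -0.15   0.014] tri [ 0.565 -0.153  0.018] rad 0.587 d from tip [ 0.362 -0.792 -0.191]
red [0.49  0.268 0.066] [0.494 0.268 0.066] tri [0.49  0.264 0.069] rad 0.56 d from tip [ 0.286 -0.375 -0.139]
tan [0.472 0.187 0.066] [0.477 0.188 0.066] tri [0.471 0.181 0.071] rad 0.51 d from tip [ 0.269 -0.455 -0.139]
blk [0.464 0.125 0.066] [0.465 0.12  0.066] tri [0.467 0.127 0.062] rad 0.48 d from tip [ 0.259 -0.52  -0.139]
tin [ 0.635 -0.266  0.025] [ 0.636 -0.266  0.025] tri [ 0.634 -0.267  0.027] rad 0.689 d from tip [ 0.429 -0.909 -0.18 ]
loupe [ 0.459 -0.359  0.027] [ 0.46  -0.362  0.027] tri [ 0.462 -0.359  0.024] rad 0.584 d from tip [ 0.254 -1.003 -0.178]
[array([ 0.481, -0.058,  0.014]), array([ 0.449, -0.108,  0.014]), array([ 0.563, -0.186,  0.014]), array([ 0.599, -0.134,  0.014])]
[[ 3.04211500e-01  9.52604127e-01 -8.60252919e-04]
 [ 9.24403546e-01 -2.94987376e-01  2.41786129e-01]
 [ 2.30072701e-01 -7.43493418e-02 -9.70329185e-01]] [0.14049374 0.66390338 0.38314882]
```

View pics/w0.png

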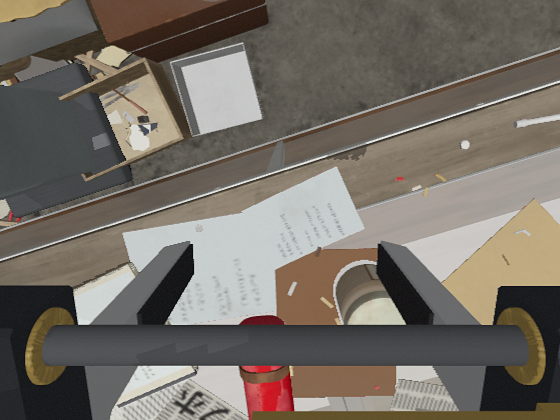

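All points match the stated heights within 5 mm and lie within reach. I'll set off high toward the stud, closing the fingers on the way.

Request:
{"method": "apply_moves", "body": {"series": [[[0.01, -0.02, 0.01, 0, 0, 0, 0], [0.02, -0.045, 0.02, 0, 0, 0, 0], [0.035, -0.075, 0.03, 0, 0, 0, 0], [0.05, -0.11, 0.03, 0, 0, 0, 0], [0.066, -0.145, 0.03, 0, 0, 0, 0], [0.082, -0.18, 0.03, 0, 0, 0, 0], [0.098, -0.215, 0.03, 0, 0, 0, 0], [0.114, -0.25, 0.03, 0, 0, 0, 0], [0.13, -0.285, 0.03, 0, 0, 0, 0], [0.146, -0.32, 0.03, 0, 0, 0, 0], [0.162, -0.355, 0.03, 0, 0, 0, 0], [0.178, -0.39, 0.03, 0, 0, 0, 0], [0.194, -0.425, 0.03, 0, 0, 0, 0], [0.21, -0.46, 0.03, 0, 0, 0, 0], [0.226, -0.495, 0.03, 0, 0, 0, 0], [0.242, -0.53, 0.03, 0, 0, 0, 0], [0.258, -0.565, 0.03, 0, 0, 0, 0], [0.274, -0.6, 0.03, 0, 0, 0, 0], [0.288, -0.63, 0.03, 0, 0, 0, 0], [0.3, -0.66, 0.03, 0, 0, 0, 0]]]}}

```text
clock: 2.15
tcp_pos: [0.5062, -0.0186, 0.4347]
eef_rot: [0.154, 0.988, -0.0, 0.0]
wrist_force: [-0.5, 0.3, -0.5]
grip_width: 0.0004
grip_force: 0.0
```

Request:
{"method": "apply_moves", "body": {"series": [[[0.015, -0.032, 0, 0, 0, 0, 0], [0.03, -0.064, 0, 0, 0, 0, 0], [0.046, -0.1, 0, 0, 0, 0, 0], [0.056, -0.122, -0.01, 0, 0, 0, 0], [0.062, -0.132, -0.03, 0, 0, 0, 0], [0.062, -0.132, -0.06, 0, 0, 0, 0], [0.062, -0.132, -0.09, 0, 0, 0, 0], [0.062, -0.132, -0.105, 0, 0, 0, 0], [0.062, -0.132, -0.105, 0, 0, 0, 0], [0.062, -0.132, -0.105, 0, 0, 0, 0]]]}}

```text
clock: 3.15
tcp_pos: [0.5681, -0.1493, 0.3305]
eef_rot: [0.154, 0.988, -0.0, 0.0]
wrist_force: [0.3, 0.0, 0.6]
grip_width: 0.0008
grip_force: 0.0
```

```bash
python3 - <<'E'
from h import *
s=r.read_state();c=r.camera_params("wrist");im=r.snapshot("wrist")[:,:,::-1].copy();print(s["tcp_pos"],s["clock"])
cv2.imwrite("pics/w1.png",im)
tip=np.array(s["tcp_pos"])-[0,0,.199];print("tip px",proj(c,tip),"stud pred",proj(c,[.568,-.15,.014]))
hsv=cv2.cvtColor(im,cv2.COLOR_BGR2HSV);k=cv2.inRange(hsv,(3,150,100),(14,255,255))
ct=max(cv2.findContours(k,0,2)[0],key=cv2.contourArea)
hole=cv2.bitwise_and(cv2.drawContours(np.zeros_like(k),[ct],-1,255,-1),255-k)
for h in cv2.findContours(hole,0,2)[0]:
    if cv2.contourArea(h)>40:
        (u,v),q=cv2.minEnclosingCircle(h);print(u,v,q,cv2.contourArea(h),ray(c,u,v,.014))
E
```

```text
[ 0.56808246 -0.1493179   0.33049873] 3.15
tip px (np.float64(284.0829925133201), np.float64(256.3732567782829)) stud pred (np.float64(283.5351007643932), np.float64(204.42598964310304))
283.82940673828125 202.8882293701172 7.415140151977539 150.0 [ 0.56684611 -0.14937802  0.014     ]
```

View pics/w1.png

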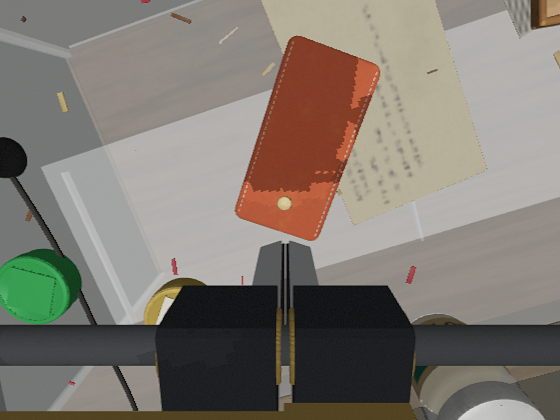

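The wrist view shows the stud at (284,203), which is (0.567, -0.149), directly under the fingertips. I'll lower to 25 mm above it and hold.

Request:
{"method": "apply_moves", "body": {"series": [[[-0.001, 0, -0.02, 0, 0, 0, 0], [-0.001, 0, -0.045, 0, 0, 0, 0], [-0.001, 0, -0.07, 0, 0, 0, 0], [-0.001, 0, -0.086, 0, 0, 0, 0], [-0.001, 0, -0.092, 0, 0, 0, 0], [-0.001, 0, -0.092, 0, 0, 0, 0], [-0.001, 0, -0.092, 0, 0, 0, 0], [-0.001, 0, -0.092, 0, 0, 0, 0], [-0.001, 0, -0.092, 0, 0, 0, 0], [-0.001, 0, -0.092, 0, 0, 0, 0], [-0.001, 0, -0.092, 0, 0, 0, 0], [-0.001, 0, -0.092, 0, 0, 0, 0], [-0.001, 0, -0.092, 0, 0, 0, 0], [-0.001, 0, -0.092, 0, 0, 0, 0], [-0.001, 0, -0.092, 0, 0, 0, 0], [-0.001, 0, -0.092, 0, 0, 0, 0]]]}}

```text
clock: 4.8
tcp_pos: [0.5668, -0.1492, 0.2376]
eef_rot: [0.154, 0.988, -0.0, -0.0]
wrist_force: [0.0, -0.4, 0.5]
grip_width: 0.0007
grip_force: 0.0
```

Request:
{"method": "apply_moves", "body": {"series": [[[0, 0, 0, 0, 0, 0, 0], [0, 0, 0, 0, 0, 0, 0], [0, 0, 0, 0, 0, 0, 0], [0, 0, 0, 0, 0, 0, 0], [0, 0, 0, 0, 0, 0, 0], [0, 0, 0, 0, 0, 0, 0], [0, 0, 0, 0, 0, 0, 0], [0, 0, 0, 0, 0, 0, 0], [0, 0, 0, 0, 0, 0, 0], [0, 0, 0, 0, 0, 0, 0], [0, 0, 0, 0, 0, 0, 0], [0, 0, 0, 0, 0, 0, 0], [0, 0, 0, 0, 0, 0, 0]]]}}

```text
clock: 6.1
tcp_pos: [0.5668, -0.1492, 0.2377]
eef_rot: [0.154, 0.988, -0.0, -0.0]
wrist_force: [0.1, 0.1, -1.1]
grip_width: 0.0003
grip_force: 0.0
```

Request:
{"method": "apply_moves", "body": {"series": [[[0, 0, 0.03, 0, 0, 0, 0], [0, 0, 0.065, 0, 0, 0, 0], [0, 0, 0.1, 0, 0, 0, 0], [0, 0.005, 0.135, 0, 0, 0, 0], [0.002, 0.025, 0.16, 0, 0, 0, 0], [0.004, 0.055, 0.17, 0, 0, 0, 0], [0.006, 0.09, 0.17, 0, 0, 0, 0], [0.008, 0.125, 0.17, 0, 0, 0, 0], [0.01, 0.16, 0.17, 0, 0, 0, 0], [0.01, 0.195, 0.17, 0, 0, 0, 0], [0.01, 0.23, 0.17, 0, 0, 0, 0], [0.008, 0.265, 0.17, 0, 0, 0, 0], [0.004, 0.3, 0.17, 0, 0, 0, 0], [-0.006, 0.333, 0.17, 0, 0, 0, 0], [-0.022, 0.363, 0.17, 0, 0, 0, 0], [-0.042, 0.39, 0.17, 0, 0, 0, 0], [-0.062, 0.408, 0.17, 0, 0, 0, 0], [-0.075, 0.416, 0.17, 0, 0, 0, 0], [-0.075, 0.416, 0.17, 0, 0, 0, 0], [-0.075, 0.416, 0.17, 0, 0, 0, 0]]]}}

```text
clock: 8.1
tcp_pos: [0.492, 0.2666, 0.4078]
eef_rot: [0.154, 0.988, 0.0, 0.0]
wrist_force: [0.2, 0.2, -0.2]
grip_width: 0.0007
grip_force: 0.0
```

```bash
python3 - <<'E'
from h import *
s=r.read_state();c=r.camera_params("wrist");im=r.snapshot("wrist")[:,:,::-1].copy();print(s["tcp_pos"],s["clock"])
p=[proj(c,x) for x in([.492,.267,.066],[.4745,.1875,.066],[.4645,.123,.066])];print(p)
cv2.imwrite("pics/w2.png",im)
tip=np.array(s["tcp_pos"])-[0,0,.199];print("tip px",proj(c,tip))
E
```

```text
[0.49199141 0.26663246 0.40783939] 8.1
[(np.float64(284.7150805132802), np.float64(197.75478423779663)), (np.float64(193.42635399934983), np.float64(206.02233126385872)), (np.float64(121.98754392425204), np.float64(216.99702330981543))]
tip px (np.float64(284.03147507795177), np.float64(256.446108313498))
```

View pics/w2.png

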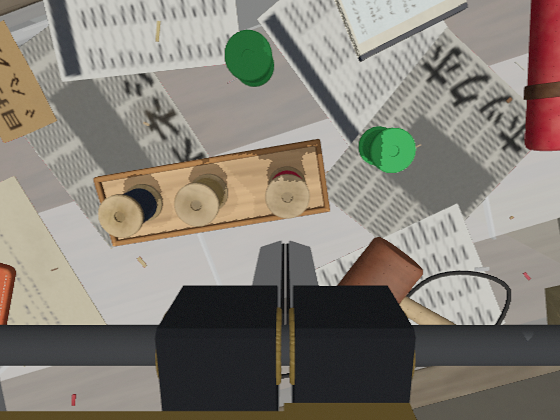

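The wrist view shows the red spool's top centred at (288,197), against (285,198) predicted. That is about 3 mm in +y, so I'll correct by that and lower to 25 mm above.

Request:
{"method": "apply_moves", "body": {"series": [[[0, 0.003, -0.025, 0, 0, 0, 0], [0, 0.003, -0.055, 0, 0, 0, 0], [0, 0.003, -0.085, 0, 0, 0, 0], [0, 0.003, -0.107, 0, 0, 0, 0], [0, 0.003, -0.118, 0, 0, 0, 0], [0, 0.003, -0.118, 0, 0, 0, 0], [0, 0.003, -0.118, 0, 0, 0, 0], [0, 0.003, -0.118, 0, 0, 0, 0], [0, 0.003, -0.118, 0, 0, 0, 0], [0, 0.003, -0.118, 0, 0, 0, 0], [0, 0.003, -0.118, 0, 0, 0, 0], [0, 0.003, -0.118, 0, 0, 0, 0], [0, 0.003, -0.118, 0, 0, 0, 0], [0, 0.003, -0.118, 0, 0, 0, 0], [0, 0.003, -0.118, 0, 0, 0, 0], [0, 0.003, -0.118, 0, 0, 0, 0]]]}}

```text
clock: 9.75
tcp_pos: [0.4918, 0.2699, 0.2896]
eef_rot: [0.154, 0.988, -0.0, -0.0]
wrist_force: [-0.1, 0.6, 0.6]
grip_width: 0.0004
grip_force: 0.0
```

Request:
{"method": "apply_moves", "body": {"series": [[[0, 0, 0, 0, 0, 0, 0], [0, 0, 0, 0, 0, 0, 0], [0, 0, 0, 0, 0, 0, 0], [0, 0, 0, 0, 0, 0, 0], [0, 0, 0, 0, 0, 0, 0], [0, 0, 0, 0, 0, 0, 0], [0, 0, 0, 0, 0, 0, 0], [0, 0, 0, 0, 0, 0, 0], [0, 0, 0, 0, 0, 0, 0], [0, 0, 0, 0, 0, 0, 0], [0, 0, 0, 0, 0, 0, 0], [0, 0, 0, 0, 0, 0, 0], [0, 0, 0, 0, 0, 0, 0]]]}}

```text
clock: 11.05
tcp_pos: [0.4918, 0.2698, 0.2897]
eef_rot: [0.154, 0.988, -0.0, -0.0]
wrist_force: [0.3, -0.1, -0.4]
grip_width: 0.0004
grip_force: 0.0
```

Request:
{"method": "apply_moves", "body": {"series": [[[0, 0, 0.03, 0, 0, 0, 0], [0, 0, 0.065, 0, 0, 0, 0], [0, 0, 0.1, 0, 0, 0, 0], [0.005, -0.003, 0.118, 0, 0, 0, 0], [0.02, -0.015, 0.118, 0, 0, 0, 0], [0.04, -0.04, 0.118, 0, 0, 0, 0], [0.058, -0.07, 0.118, 0, 0, 0, 0], [0.07, -0.105, 0.118, 0, 0, 0, 0], [0.08, -0.14, 0.118, 0, 0, 0, 0], [0.09, -0.175, 0.118, 0, 0, 0, 0], [0.1, -0.21, 0.118, 0, 0, 0, 0], [0.108, -0.245, 0.118, 0, 0, 0, 0], [0.115, -0.28, 0.118, 0, 0, 0, 0], [0.12, -0.315, 0.118, 0, 0, 0, 0], [0.125, -0.35, 0.118, 0, 0, 0, 0], [0.13, -0.385, 0.118, 0, 0, 0, 0], [0.134, -0.42, 0.118, 0, 0, 0, 0], [0.138, -0.455, 0.118, 0, 0, 0, 0], [0.141, -0.49, 0.118, 0, 0, 0, 0], [0.143, -0.52, 0.118, 0, 0, 0, 0]]]}}

```text
clock: 13.05
tcp_pos: [0.6347, -0.2521, 0.4076]
eef_rot: [0.155, 0.988, -0.0, -0.0]
wrist_force: [-0.1, 0.2, -0.0]
grip_width: 0.0004
grip_force: 0.0
```

Request:
{"method": "apply_moves", "body": {"series": [[[0, -0.01, 0, 0, 0, 0, 0], [0, -0.015, 0, 0, 0, 0, 0], [0, -0.016, -0.03, 0, 0, 0, 0], [0, -0.016, -0.06, 0, 0, 0, 0], [0, -0.016, -0.07, 0, 0, 0, 0], [0, -0.016, -0.07, 0, 0, 0, 0], [0, -0.016, -0.07, 0, 0, 0, 0]]]}}

```text
clock: 13.75
tcp_pos: [0.6353, -0.2658, 0.3388]
eef_rot: [0.154, 0.988, -0.0, 0.0]
wrist_force: [-0.5, -0.6, -0.0]
grip_width: 0.0005
grip_force: 0.0
```

```bash
python3 - <<'E'
from h import *
s=r.read_state();c=r.camera_params("wrist");im=r.snapshot("wrist")[:,:,::-1].copy();print(s["tcp_pos"],s["clock"])
print("pred",proj(c,[.6355,-.266,.025]),"edge",proj(c,[.6355,-.235,.025]))
cv2.imwrite("pics/w3.png",im)
E
```

```text
[ 0.63525024 -0.26578041  0.33884124] 13.75
pred (np.float64(284.1829192708953), np.float64(205.19234108155786)) edge (np.float64(320.916472922781), np.float64(193.79329377569834))
```

View pics/w3.png

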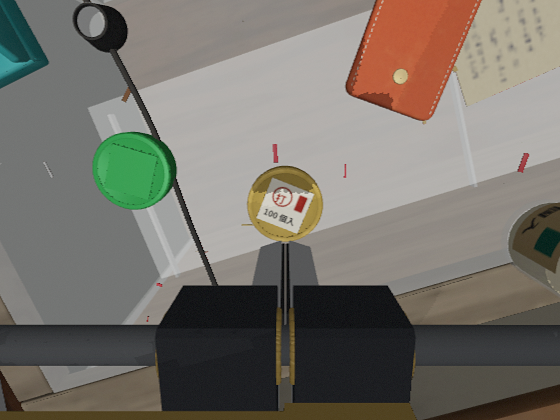

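The wrist view shows the gold tin centred at (285,204), against (284,205) predicted, so it needs no correction. I'll lower to 25 mm above and hold.

Request:
{"method": "apply_moves", "body": {"series": [[[0, 0, -0.02, 0, 0, 0, 0], [0, 0, -0.045, 0, 0, 0, 0], [0, 0, -0.07, 0, 0, 0, 0], [0, 0, -0.084, 0, 0, 0, 0], [0, 0, -0.09, 0, 0, 0, 0], [0, 0, -0.09, 0, 0, 0, 0], [0, 0, -0.09, 0, 0, 0, 0], [0, 0, -0.09, 0, 0, 0, 0], [0, 0, -0.09, 0, 0, 0, 0], [0, 0, -0.09, 0, 0, 0, 0], [0, 0, -0.09, 0, 0, 0, 0], [0, 0, -0.09, 0, 0, 0, 0], [0, 0, -0.09, 0, 0, 0, 0], [0, 0, -0.09, 0, 0, 0, 0], [0, 0, -0.09, 0, 0, 0, 0], [0, 0, -0.09, 0, 0, 0, 0]]]}}

```text
clock: 15.4
tcp_pos: [0.6348, -0.2662, 0.2477]
eef_rot: [0.154, 0.988, -0.0, -0.0]
wrist_force: [-0.5, -0.7, 0.4]
grip_width: 0.0004
grip_force: 0.0
```

Request:
{"method": "apply_moves", "body": {"series": [[[0, 0, 0, 0, 0, 0, 0], [0, 0, 0, 0, 0, 0, 0], [0, 0, 0, 0, 0, 0, 0], [0, 0, 0, 0, 0, 0, 0], [0, 0, 0, 0, 0, 0, 0], [0, 0, 0, 0, 0, 0, 0], [0, 0, 0, 0, 0, 0, 0], [0, 0, 0, 0, 0, 0, 0], [0, 0, 0, 0, 0, 0, 0], [0, 0, 0, 0, 0, 0, 0], [0, 0, 0, 0, 0, 0, 0], [0, 0, 0, 0, 0, 0, 0], [0, 0, 0, 0, 0, 0, 0]]]}}

```text
clock: 16.7
tcp_pos: [0.6348, -0.2661, 0.2477]
eef_rot: [0.154, 0.988, -0.0, -0.0]
wrist_force: [-0.1, -0.4, -0.9]
grip_width: 0.0006
grip_force: 0.0
```

```bash
python3 -c "
from cell import r
s=r.read_state();print(s['clock'],s['tcp_pos'],s['wrist_force']);print(r.sign_off())"
```

```text
16.7 [ 0.63481478 -0.26613248  0.24766116] [-0.11274902 -0.44813832 -0.90314429]
the job is handed in; nothing more can be done
None
```

The arm pointed at the stud, then the red spool, then the gold tin, holding about 2.3 s some 24–25 mm above each with no sign of contact; the job was handed in at 16.7 s with the arm still pointing at the tin.

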